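Unlatch the bottle tote and hold its gate wide

TASK

Open the wire bottle tote and hold it open so that I can take the bottles out: squeeze the main catch on top of the gate and, still squeezing, draw the gate out on to its safety catch and let go; then squeeze the safety catch on the side rail so that the gate springs free. Swing the gate past the click of its stay until it is wide open, square to the tote's front, and finish while still holding it there with your fingers, as the stay alone only props it part open. Do not knock over or shove any of the bottles, glassware and boxes in and around the tote.

Things in the scene. Friction and masses are not known exactly. Their poses are not given: they have to be found in the camera images.
- tote: Fixed wire bottle tote on the bench, 250 deep, 270 wide, open on top. Origin on the bench under the middle of the closed gate; x points level into the tote, y along the closed gate to the hinge (at y +115), z up. Both catches are at the -y end. Rails and posts reach 157 high, catch tabs and knob 200, roller stay beside the hinge 178, bottles inside 146. Latch post at y -128
- gate: The tote's gate: steel rod frame 230 long, top rail 14 thick with its top 157 high, on an upright hinge. Origin on the hinge axis at bench height; the gate runs along its own -y (free end at y -230); x is across the gate, pointing into the tote when closed
- hinge (a joint): Gate opening, rad: 0 closed; grows as the free end swings out, clockwise from above; stop 1.85; 1.57 is square. Sprung to 0.35 (0.3 Nm/rad). Main bolt clear from 0.06; safety catch stops it at 0.10; freed, it springs to about 0.35 in 1 s. Stay clicks at 0.6 to 1.07: 0.9 Nm to pass (10 N at knob); let go, the gate rests on it at about 1.07. At 1.57 it pulls 4 N at the knob
- main_bolt (a joint): Main catch travel, m: 0 at rest, 0.013 fully squeezed; its bolt clears the keeper from 0.012. Spring 3.5 N at rest, 8 N squeezed; springs back when let go
- safety_hook (a joint): Safety catch travel, m: 0 at rest (hook in front of the gate's free end), 0.013 fully squeezed; the gate's end is clear of it from 0.010. Spring 3.5 N at rest, 8 N squeezed; springs back when let go
- main_catch (a point): Main catch on the gate's rail: two upright white tabs, 6 thick, 24 wide, 157 to 200 high, to be pinched together along the gate; outer faces 44 apart at rest, 31 squeezed. Only the one towards the free end moves. Point: midway between the outer faces when SQUEEZED, 183 high, 173.5 from the hinge axis, moves with the gate; fixed outer face 15.5 hingeward, moving one 28.5 away at rest
- safety_catch (a point): Safety catch on a bracket outside the tote's -y side rail: two like white tabs, 157 to 200 high, pinched together along the tote's y; outer faces 44 apart at rest, 31 squeezed. Only the one next to the tote moves (outwards, -y). Point: midway between the outer faces when SQUEEZED, 183 high, 85 behind the gate; fixed outer face 15.5 outwards, moving one at rest 28.5 towards the tote
- knob (a point): Round upright steel pull knob on top of the gate's rail, 22 across, 157 to 200 high; this point is on its axis, 183 high, 90 from the hinge axis, and moves with the gate
- hinge_axis (a point): Point on the gate's upright hinge axis, 183 high
- bottle0: Amber glass bottle standing in the tote, 66 across, 132 tall (bystander); origin under its middle
- bottle1: Clear bottle standing in the tote, 66 across, 132 tall (bystander); origin under its middle
- bottle2: Clear bottle standing in the tote, 66 across, 132 tall (bystander); origin under its middle
- beaker: Glass beaker beside the latch side of the tote, 72 across, 95 tall (bystander)
- flask: Conical glass flask beside the hinge side of the tote, 82 across, 112 tall (bystander)
- tip_box: Blue box with clear lid, 85 x 120 x 90 tall (bystander)
- wash_bottle: White plastic bottle, 68 across, 150 tall (bystander)
- jar: White plastic jar, 72 across, 75 tall (bystander)

How it is judged:
By the outcome, as a careful person would: the job done as asked, in the order asked, and still so for the second after the job is handed in, while the arm keeps its last pose, push and grip.
It also fails if it takes over 58 s, if anything falls off the work surface, if the arm or the gripper's body presses on something with over 40 N, if the wrist force passes 120 N, or if a joint passes its speed limit or range.

ROBOT

A 6-joint arm with a two-finger parallel gripper is mounted at the origin on the work surface. World frame = base frame: x ahead of the robot, y to its left, z up, the work surface at z = 0. Lengths are in m, angles in rad, forces in N, time in s.
With the tool pointing down it reaches from about 0.275 to 0.85 m from the base axis. Payload 5.2 kg.
Tool frame: the origin (TCP) lies midway between the tips of the shut fingers; the grasp point (between the pads) lies 19 mm behind it; x points along the fingers, y is the direction in which the jaws open and shut, and the axes are right-handed (so a half turn about x gives the same grasp; the last joint's range is limited). The gripper opens to 85 mm and grips with 20 to 120 N. Pads are 22 mm wide; open, the fingers measure 114 mm over their backs; the gripper's body (76 mm by 85 mm) begins 54 mm behind the grasp point. The pads swing forward as they close: fully open they stand 13 mm farther back than shut.
Start: joints at [-1.505, 0.259, 1.535, -0, 1.348, -0.203], TCP at [0.146, -0.53, 0.202] pointing down, gripper open.
Joint ranges: [-3.14, 3.14], [-0.91, 2.08], [0.19, 2.58], [-1.22, 4.36], [0.22, 2.71], [-3.12, 3.12]. Speed limits (rad/s): [2.57, 2.57, 3.14, 3.14, 3.14, 3.14].

INTERFACE

Orientations are given as a rotation vector (axis times angle).
In Python, from workcell import r, cams, order, spotter gives the robot as it stands.
- The arm moves only by the shell command python3 -m crank 'ROWS'. ROWS is JSON, a list of rows, each an object of numbers: "x", "y", "z": the shift along the world's x, y, z in cm; "ax", "ay", "az": the turn, a rotation vector about the world's x, y, z in degrees; "hand": the finger opening in cm, from 0 to 8.54. In form: [{"x": .., "y": .., "z": .., "ax": .., "ay": .., "az": .., "hand": ..}, ...]. A call has 1 to 10 rows; each row is the pose to reach, as a shift and turn from the pose measured when the call began; what a row does not reach only later rows make up. A row lasts 1/10 s, in which the tool goes at most 50 mm and 8.59 degrees, less where a joint would pass 70% of its speed; a pose out of reach is approached as far as the arm can. A call with a gripper value outside its range is refused whole. The fingers move at their own pace and stop on an object; the grip force is fixed at half the most. Time passes only in rows, so rows that repeat a pose let the fingers close. It gives the time, the measured TCP pose, the force and the opening at its end, in the units of the state.
- r.observe(): the state, without advancing time (a new reading comes with each control period).
- cams.camera(name): name is "side" or "top" or "wrist"; returns a dict with "img" (420x560x3 uint8, blue, green, red), "fovy" (degrees; the focal length in pixels is half the picture's height over the tangent of half this angle, whatever the lens; pixels are square), "cx", "cy" (the principal point, pixels), "xyz" and "attitude" of the camera in the world. Camera axes: x right, y up, looking along -z (the intrinsics and any distortion apply to the point x, -y, -z); pixel columns grow to the right and rows downward; lengths in m; the calibration is good to about 2 mm. The wrist camera is an equidistant fisheye: a pixel r from the principal point sees the ray r / f radians off the axis. A picture is of the moment at which its call begins. There is no depth.
- order.hand_in(): hands the job in, once; it reports no verdict.
Trained networks look in the newest picture that a camera, given by its name, has taken for a name from the list of things; names that differ only in an ending like _2 or _b are one class to them, and where a whole thing is asked for, a point or a joint stands for the part that bears it (a point fixed in the world has none). Each returns a list of dicts, best first, with "conf" (0 to 1); they miss things now and then, are a little off and sometimes report something else, mostly with a low value. They report only what shows in the picture. A call takes as long as a camera call.
- spotter.trace(camera, query): "pixels" (420x560 bool, what is visible of it) and "xy" ([column, row] in pixels, amid what is visible of it).
- spotter.place_of(camera, query): "xy" ([column, row] in pixels: a listed point, or the origin of a listed thing).
The state is a dict: "time": time; "q": joint angles; "joint_vel": joint speeds; "joint_torque": joint torques, N m; "ee_pos": TCP position; "orientation": TCP orientation; "force": force on the tool from outside, world axes, zero at the start; "wrist_torque": the same for the moment, N m; "width": opening from 0.0 (shut) to 1.0 (fully open).
Only numpy, scipy, OpenCV 4.12 (cv2) and the standard library are available. Lean on these libraries where they do the work, as an engineer would, in place of code of your own. Each camera call takes 0.05 s, during which the arm holds its last target.

## Working session

There is one attempt and no reset: what is moved stays moved. The work goes in short steps, Python scripts to look and compute and a shell command to move; the robot and the scene stay as the last step left them, time stands still between calls to the robot, and variables do not carry over. Pictures are saved under pics/ and viewed, and the job is handed in when it is done.

```bash
ls; mkdir -p pics
cat > h.py <<'E'
import numpy as np, cv2
from workcell import r, cams, order, spotter
from scipy.spatial.transform import Rotation as R
def rot(a):
    a=np.array(a,float)
    return a if a.shape==(3,3) else (R.from_rotvec(a).as_matrix() if a.shape==(3,) else R.from_quat(a).as_matrix())
def ray(c,px,fish=False):
    H=c["img"].shape[0]; f=H/2/np.tan(np.radians(c["fovy"])/2)
    u=(px[0]-c["cx"]);v=(px[1]-c["cy"])
    if fish:
        rr=np.hypot(u,v);t=rr/f; d=np.array([np.sin(t)*u/rr,-np.sin(t)*v/rr,-np.cos(t)])
    else: d=np.array([u/f,-v/f,-1])
    return np.array(c["xyz"]),rot(c["attitude"])@d
def atz(c,px,z,fish=False):
    o,d=ray(c,px,fish); return o+d*(z-o[2])/d[2]
def proj(c,p,fish=False):
    H=c["img"].shape[0]; f=H/2/np.tan(np.radians(c["fovy"])/2)
    q=rot(c["attitude"]).T@(np.array(p)-np.array(c["xyz"]))
    if fish:
        t=np.arctan2(np.hypot(q[0],q[1]),-q[2]); n=np.hypot(q[0],q[1])+1e-12
        return np.array([c["cx"]+f*t*q[0]/n,c["cy"]-f*t*q[1]/n])
    return np.array([c["cx"]+f*q[0]/-q[2],c["cy"]-f*q[1]/-q[2]])
E
python3 - <<'E'
from h import *
s=r.observe(); print(s)
for n in("top","side","wrist"):
    c=cams.camera(n); cv2.imwrite(f"pics/{n}0.png",c["img"]); print(n,{k:v for k,v in c.items() if k!="img"})
    for q,z in(("main_catch",.183),("safety_catch",.183),("knob",.183),("hinge_axis",.183),("tote",0),("gate",0)):
        for d in spotter.place_of(n,q)[:2]: print(q,d["xy"],round(d["conf"],2),atz(c,d["xy"],z,n=="wrist").round(4))
E
```

```text
pics
{'time': 0.0, 'q': array([-1.50481240e+00,  2.59361730e-01,  1.53610733e+00, -1.70463537e-06,
        1.34798151e+00, -2.02790004e-01]), 'joint_vel': array([ 0.00076358, -0.00062746, -0.0006563 , -0.00044171, -0.00184707,
       -0.0001489 ]), 'joint_torque': array([ 2.97242996e-04, -4.46032584e+01, -2.90579474e+01, -2.52309310e-04,
        1.13096993e-02,  1.87115006e-06]), 'ee_pos': array([ 0.14604014, -0.52964906,  0.20115493]), 'orientation': array([ 2.07871113,  0.28297227, -2.07844825]), 'force': array([ 0.19117259, -0.28989729,  0.21478373]), 'wrist_torque': array([-0.04265225, -0.02907531, -0.01651219]), 'width': 0.997953842928942}
top {'fovy': 55.54179251742679, 'cx': 278.66407565416495, 'cy': 203.77299139600862, 'xyz': array([ 0.52025336, -0.01833123,  1.3638565 ]), 'attitude': array([ 0.0808436 , -0.05336325, -1.55088219])}
main_catch [287.4, 218.3] 0.96 [ 0.5788 -0.0233  0.183 ]
main_catch [230.0, 216.3] 0.37 [0.5815 0.1472 0.183 ]
safety_catch [325.8, 191.1] 0.61 [ 0.6618 -0.1361  0.183 ]
safety_catch [450.9, 265.7] 0.32 [ 0.4496 -0.5018  0.183 ]
knob [260.3, 213.7]
[... 304 characters left out ...]
8840343208, 'xyz': array([0.54473313, 1.07482912, 1.26112853]), 'attitude': array([ 0.03174874, -1.14905293, -2.86943644])}
main_catch [283.0, 187.3] 0.81 [ 0.5741 -0.0096  0.183 ]
safety_catch [268.9, 176.8] 0.66 [ 0.6227 -0.0563  0.183 ]
safety_catch [257.5, 160.1] 0.56 [ 0.6668 -0.137   0.183 ]
knob [281.2, 200.5] 0.83 [0.5774 0.0496 0.183 ]
knob [258.7, 161.0] 0.39 [ 0.6623 -0.1326  0.183 ]
hinge_axis [283.6, 223.7] 0.59 [0.566  0.1454 0.183 ]
tote [279.6, 236.6] 0.75 [0.5809 0.0467 0.    ]
wrist {'fovy': 65.70646984690485, 'cx': 274.06228673755874, 'cy': 209.29481591529571, 'xyz': array([ 0.22742133, -0.5082912 ,  0.37452116]), 'attitude': array([-0.28383094,  0.21775466, -1.28970022])}
```

Run:
```python
import cv2
for n in("top","side"):
    i=cv2.imread(f"pics/{n}0.png"); 
    cv2.imwrite(f"pics/{n}0c.png",cv2.resize(i[120:320,170:370],(600,600),interpolation=cv2.INTER_CUBIC))
```

```text
(no output)
```

View pics/top0.png

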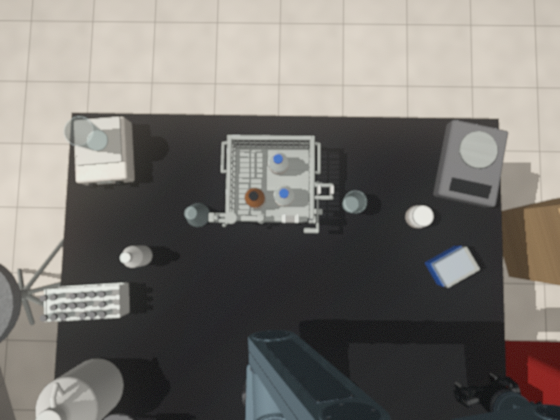

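View pics/side0.png

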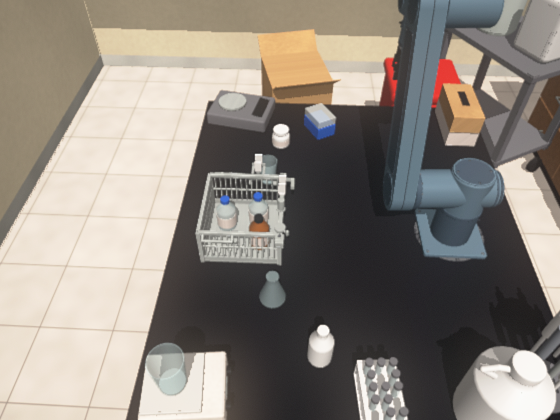

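```bash
ls pics
```

```text
side0.png
side0c.png
top0.png
top0c.png
wrist0.png
```

View pics/top0c.png

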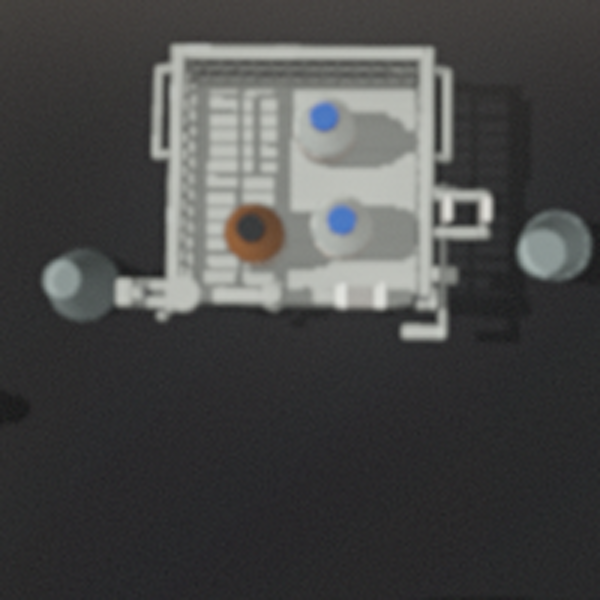

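View pics/side0c.png

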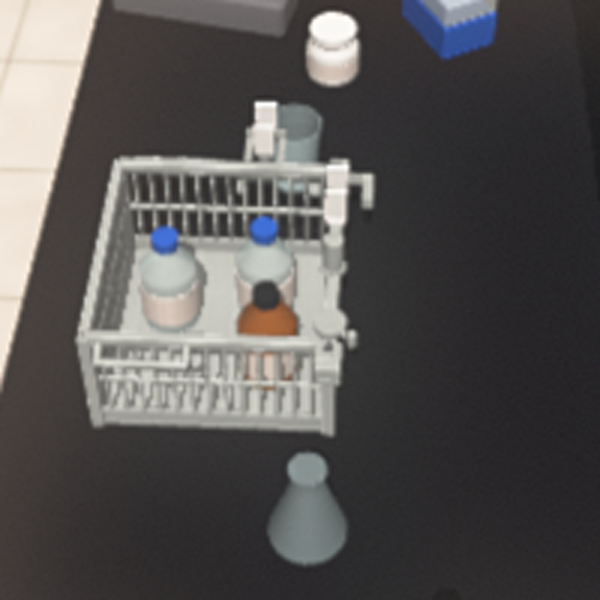

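Run:
```python
from h import *
s=r.observe(); print(rot(s["orientation"]).round(3))
# tool down with jaw (tool y) along tote y; yaw from hinge->main
for ty in ([-.034,-.9994,0],[.034,.9994,0]):
    ty=np.array(ty); x=np.array([0,0,-1.]); z=np.cross(x,ty)
    T=np.c_[x,ty,z]; D=R.from_matrix(T@rot(s["orientation"]).T).as_rotvec(degrees=True); print(D)
```

```text
[[ 0.     0.266 -0.964]
 [-0.    -0.964 -0.266]
 [-1.     0.     0.   ]]
[ 2.11739086e-03  6.65134630e-05 -1.73496960e+01]
[-9.51367199e-05  3.02858418e-03  1.62650304e+02]
```

View pics/wrist0.png

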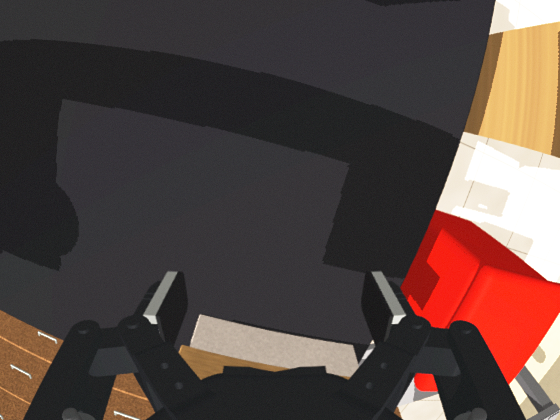

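```bash
python3 -m crank '[{"z":5},{"x":3,"y":4,"z":10,"az":-4},{"x":6,"y":8,"z":10,"az":-8},{"x":9,"y":12,"z":10,"az":-12},{"x":12,"y":16,"z":10,"az":-17.3},{"x":15,"y":20,"z":10,"az":-17.3},{"x":18,"y":24,"z":10,"az":-17.3},{"x":21,"y":28,"z":10,"az":-17.3},{"x":24,"y":32,"z":10,"az":-17.3},{"x":27,"y":36,"z":10,"az":-17.3}]'
python3 -c "
from h import *
print(r.observe()['q'])"
```

```text
[-1.50479054e+00  2.58577426e-01  1.53500140e+00  4.40112675e-06
  1.34797725e+00 -2.02797207e-01]invalid input at $[0]: expected keys x, y, z, ax, ay, az, hand
```

```bash
python3 -m crank '[{"x":0,"y":0,"z":5,"ax":0,"ay":0,"az":0,"hand":8.5},{"x":3,"y":4,"z":10,"ax":0,"ay":0,"az":-4,"hand":8.5},{"x":6,"y":8,"z":10,"ax":0,"ay":0,"az":-8,"hand":8.5},{"x":9,"y":12,"z":10,"ax":0,"ay":0,"az":-12,"hand":8.5},{"x":12,"y":16,"z":10,"ax":0,"ay":0,"az":-17.3,"hand":8.5},{"x":15,"y":20,"z":10,"ax":0,"ay":0,"az":-17.3,"hand":8.5},{"x":18,"y":24,"z":10,"ax":0,"ay":0,"az":-17.3,"hand":8.5},{"x":22,"y":29,"z":10,"ax":0,"ay":0,"az":-17.3,"hand":8},{"x":25,"y":33,"z":10,"ax":0,"ay":0,"az":-17.3,"hand":7.5},{"x":28,"y":37,"z":10,"ax":0,"ay":0,"az":-17.3,"hand":7}]'
python3 -c "
from h import *
print(r.observe()['q'])"
```

```text
time: 2.05
ee_pos: [0.4089, -0.1824, 0.3023]
orientation: [-2.206, 0.038, 2.204]
force: [0.9, -0.3, 1.0]
width: 0.821
[-6.69566601e-01  1.69042497e-02  1.57735487e+00 -5.42009014e-05
  1.54627324e+00  9.34602847e-01]
```

```bash
python3 -m crank '[{"x":3,"y":4,"z":0,"ax":0,"ay":0,"az":0,"hand":7},{"x":6,"y":8,"z":0,"ax":0,"ay":0,"az":0,"hand":7},{"x":9,"y":12,"z":0,"ax":0,"ay":0,"az":0,"hand":7},{"x":9,"y":12,"z":0,"ax":0,"ay":0,"az":0,"hand":7},{"x":9,"y":12,"z":0,"ax":0,"ay":0,"az":0,"hand":7}]'
python3 - <<'E'
from h import *
s=r.observe(); print(s["time"],s["q"].round(2),s["ee_pos"])
n="wrist"
c=cams.camera(n); cv2.imwrite(f"pics/{n}1.png",c["img"]); print(n,{k:v for k,v in c.items() if k!="img"})
for q,z in(("main_catch",.183),("safety_catch",.183),("knob",.183),("hinge_axis",.183),("tote",0),("gate",0)):
        for d in spotter.place_of(n,q)[:2]: print(q,d["xy"],round(d["conf"],2),atz(c,d["xy"],z,n=="wrist").round(4))
E
```

```text
time: 2.55
ee_pos: [0.4991, -0.0613, 0.3021]
orientation: [-2.207, 0.034, 2.207]
force: [-0.4, -0.4, 0.7]
width: 0.818
2.55 [-0.34  0.12  1.46 -0.    1.56  1.26] [ 0.49910424 -0.06126726  0.30205471]
wrist {'fovy': 65.70646984690485, 'cx': 274.06228673755874, 'cy': 209.29481591529571, 'xyz': array([ 0.58343789, -0.06415331,  0.47453419]), 'attitude': array([-0.25848579,  0.26702703, -1.58510823])}
main_catch [228.7, 107.4] 0.73 [ 0.5794 -0.0237  0.183 ]
safety_catch [355.4, 13.1] 0.65 [ 0.6656 -0.1392  0.183 ]
hinge_axis [65.1, 126.3] 0.76 [0.5792 0.1508 0.183 ]
hinge_axis [208.7, 107.4] 0.35 [ 0.5806 -0.0055  0.183 ]
tote [206.4, 105.6] 0.8 [0.5817 0.0345 0.    ]
tote [228.8, 105.8] 0.4 [0.5792 0.0015 0.    ]
gate [137.4, 116.2] 0.95 [0.5759 0.145  0.    ]
```

View pics/wrist1.png

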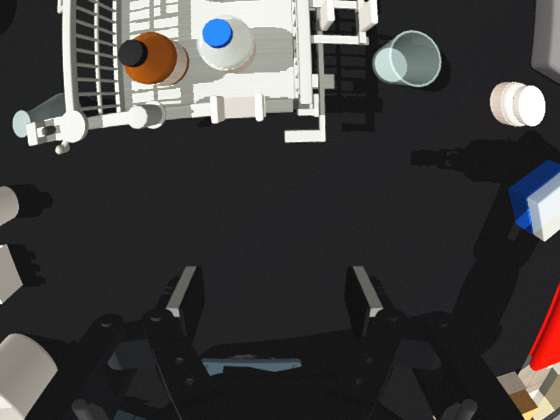

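```bash
cat >> h.py <<'E'
def box(x0,x1,y0,y1,z0,z1): return [(x,y,z) for x in(x0,x1) for y in(y0,y1) for z in(z0,z1)]
E=[(0,1),(2,3),(4,5),(6,7),(0,2),(1,3),(4,6),(5,7),(0,4),(1,5),(2,6),(3,7)]
def overlay(c,img,H,yaw,th,fish,k,off,ys=-.284):
    # gate frame boxes around hinge H (xy); hinge angle th clockwise
    def dr(b,ang,col):
        Rm=np.array([[np.cos(ang),-np.sin(ang)],[np.sin(ang),np.cos(ang)]])
        P=[]
        for p in b:
            q=Rm@np.array(p[:2])+H; P.append((proj(c,[q[0],q[1],p[2]],fish)-off)*k)
        for a,bb in E: cv2.line(img,tuple(np.int32(np.round(np.array(P[a])*16))),tuple(np.int32(np.round(np.array(P[bb])*16))),col,1,cv2.LINE_AA,4)
    m=-.1735
    for y0,y1 in((m+.0095,m+.0155),(m-.0285,m-.0225)): dr(box(-.012,.012,y0,y1,.157,.2),yaw-th,(0,0,255))
    dr(box(-.011,.011,-.101,-.079,.157,.2),yaw-th,(0,255,0))
    dr(box(-.007,.007,-.23,0,.143,.157),yaw-th,(255,255,0))
    for y0,y1 in((ys-.0155,ys-.0095),(ys+.0225,ys+.0285)): dr(box(.073,.097,y0,y1,.157,.2),yaw,(255,0,255))
def fit(obs):
    pass
E
cat > ov.py <<'E'
from h import *
import sys
n=sys.argv[1];hx,hy,yaw,th=map(float,sys.argv[2:6]);out=sys.argv[6];x0,y0,w,h=map(int,sys.argv[7:11]); ys=float(sys.argv[11]) if len(sys.argv)>11 else -.284
c=cams.camera(n);k=min(800/w,600/h)
im=cv2.resize(c["img"][y0:y0+h,x0:x0+w],None,fx=k,fy=k,interpolation=cv2.INTER_CUBIC)
overlay(c,im,np.array([hx,hy]),np.radians(yaw),th,n=="wrist",k,np.array([x0-.5+.5/k,y0-.5+.5/k]),ys)
cv2.imwrite("pics/"+out,im)
E
python3 ov.py wrist .582 .1505 -1.2 0 ow1.png 20 0 400 200; python3 ov.py top .582 .1505 -1.2 0 ot1.png 200 120 160 120
```

```text
(no output)
```

View pics/ow1.png

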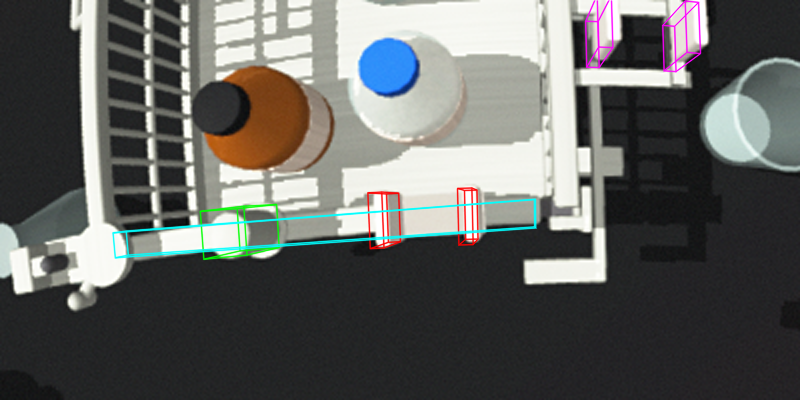

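View pics/ot1.png

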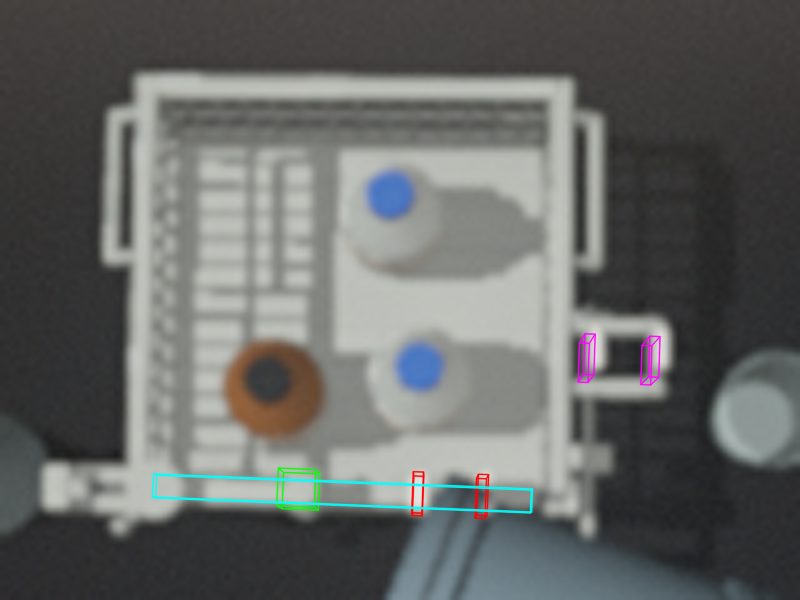

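```bash
python3 ov.py wrist .582 .1505 -0.6 0 ow2.png 180 70 120 90; python3 ov.py wrist .582 .1505 -0.6 0 ow3.png 290 0 120 80
```

```text
(no output)
```

View pics/ow2.png

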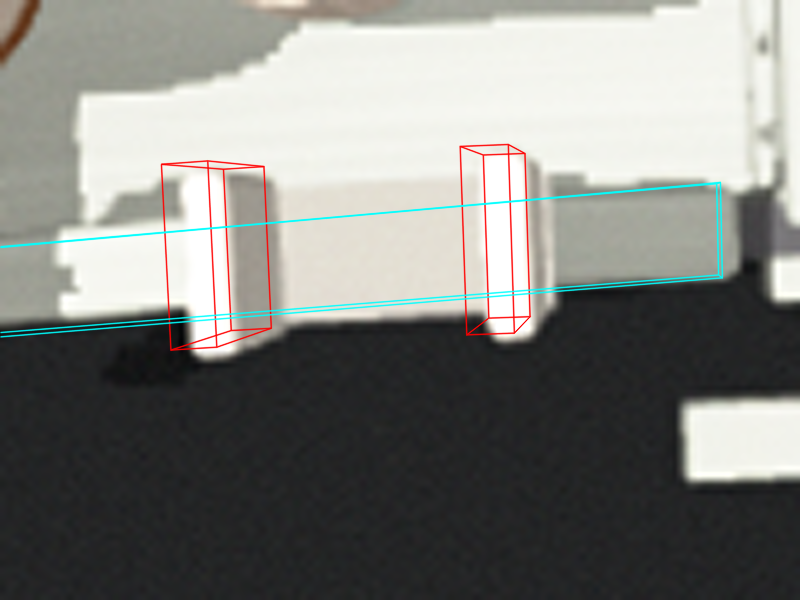

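View pics/ow3.png

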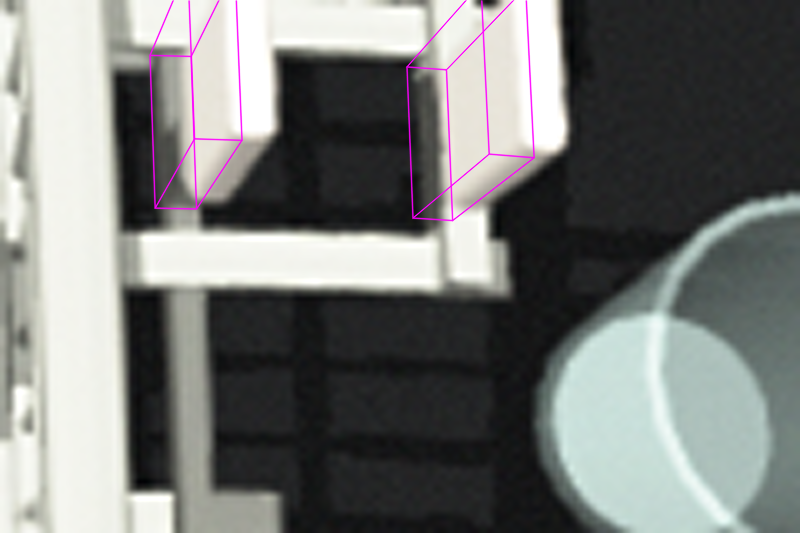

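```bash
python3 -m crank '[{"x":4,"y":2,"z":-2,"ax":0,"ay":0,"az":1,"hand":7},{"x":8,"y":3.5,"z":-4,"ax":0,"ay":0,"az":1,"hand":7},{"x":8,"y":3.5,"z":-6,"ax":0,"ay":0,"az":1,"hand":7},{"x":8,"y":3.5,"z":-8,"ax":0,"ay":0,"az":1,"hand":7},{"x":8,"y":3.5,"z":-8,"ax":0,"ay":0,"az":1,"hand":7}]'
python3 ov.py wrist .582 .1475 -0.6 0 ow4.png 130 130 280 210
```

```text
time: 3.6
ee_pos: [0.577, -0.0274, 0.219]
orientation: [-2.207, 0.018, 2.219]
force: [0.7, 0.4, -0.1]
width: 0.817
```

View pics/ow4.png

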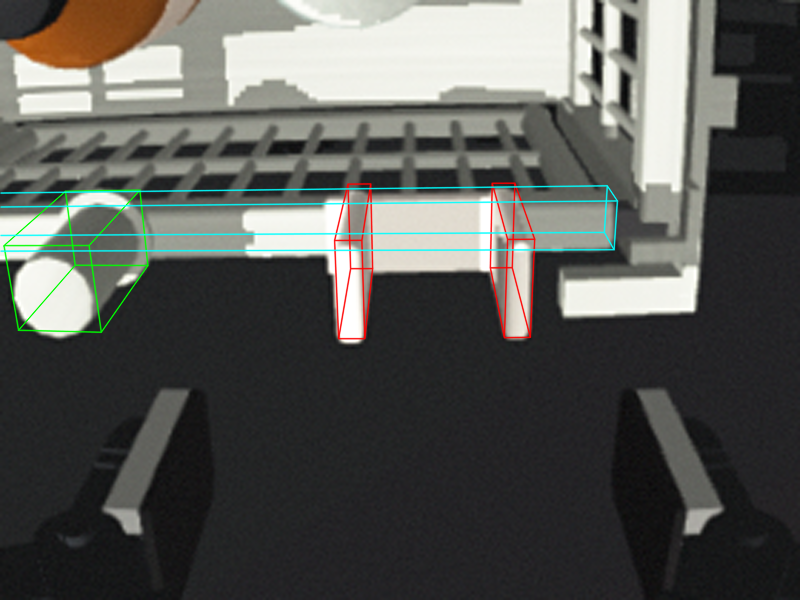

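```bash
python3 -m crank '[{"x":0.2,"y":0.15,"z":-2,"ax":0,"ay":0,"az":0,"hand":7},{"x":0.2,"y":0.15,"z":-4,"ax":0,"ay":0,"az":0,"hand":7},{"x":0.2,"y":0.15,"z":-5.5,"ax":0,"ay":0,"az":0,"hand":7},{"x":0.2,"y":0.15,"z":-5.5,"ax":0,"ay":0,"az":0,"hand":7},{"x":0.2,"y":0.15,"z":-5.5,"ax":0,"ay":0,"az":0,"hand":5},{"x":0.2,"y":0.15,"z":-5.5,"ax":0,"ay":0,"az":0,"hand":4}]'
python3 ov.py wrist .581 .1475 -0.6 0 ow5.png 130 130 280 210
```

```text
time: 4.25
ee_pos: [0.5812, -0.0271, 0.1685]
orientation: [-2.215, 0.021, 2.212]
force: [-0.4, -4.4, 13.0]
width: 0.491
```

View pics/ow5.png

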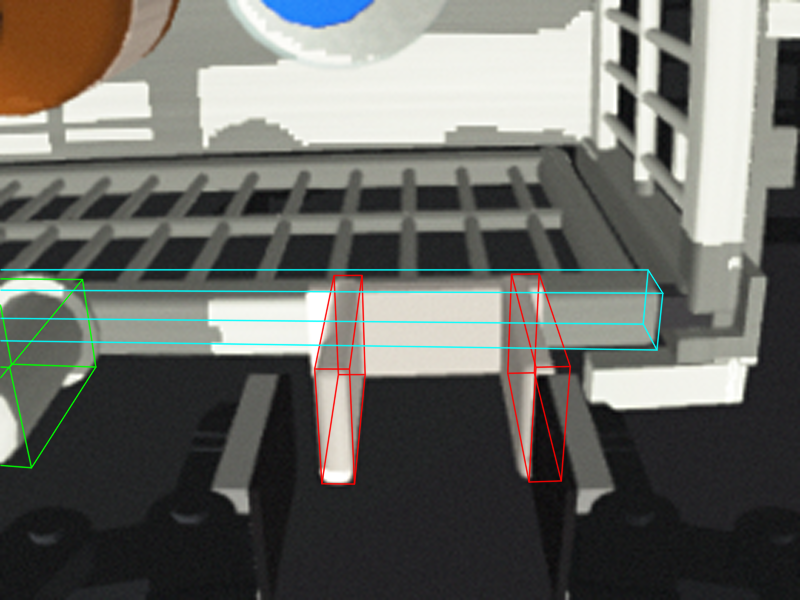

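```bash
python3 -m crank '[{"x":-0.2,"y":0.1,"z":-0.2,"ax":0,"ay":0,"az":0,"hand":3.8}]'; python3 -m crank '[{"x":-0.1,"y":0.1,"z":-0.2,"ax":0,"ay":0,"az":0,"hand":3.5},{"x":-0.1,"y":0.1,"z":-0.2,"ax":0,"ay":0,"az":0,"hand":3.5}]'
python3 ov.py wrist .581 .1475 -0.6 0 ow6.png 130 130 280 210
```

```text
time: 4.4
ee_pos: [0.5811, -0.0275, 0.1694]
orientation: [-2.222, 0.024, 2.207]
force: [0.9, -0.1, -0.3]
width: 0.445
time: 4.6
ee_pos: [0.5812, -0.0274, 0.1694]
orientation: [-2.228, 0.027, 2.204]
force: [-0.4, -2.8, 6.7]
width: 0.408
```

View pics/ow6.png

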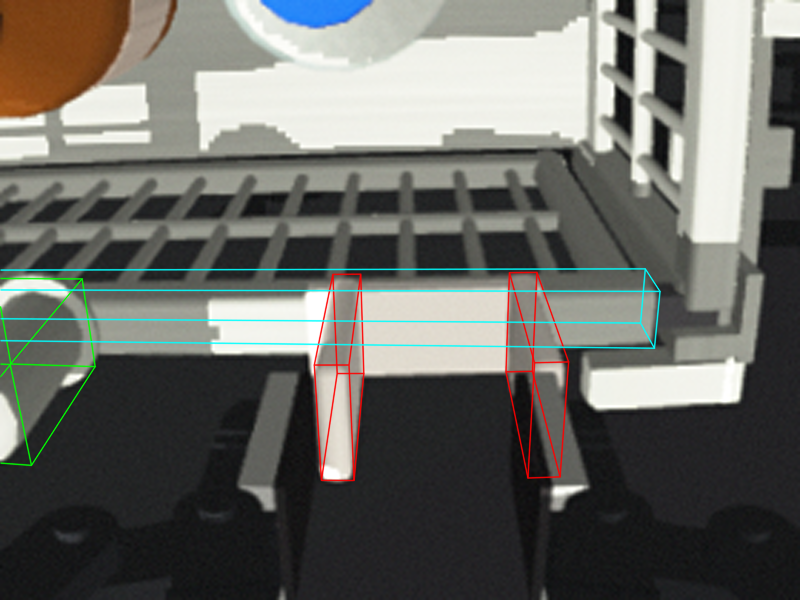

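Run:
```python
from h import *
c=cams.camera("wrist"); i=c["img"][200:320,220:380]
g=np.clip((i.astype(float)/255)**.45*255,0,255).astype(np.uint8)
cv2.imwrite("pics/w7.png",cv2.resize(g,None,fx=5,fy=5,interpolation=cv2.INTER_CUBIC))
print(r.observe()["force"],r.observe()["width"])
c=cams.camera("side"); i=c["img"][150:230,230:330]
cv2.imwrite("pics/s7.png",cv2.resize(i,None,fx=7,fy=7,interpolation=cv2.INTER_CUBIC))
```

```text
[-1.2379262  -2.89675031  6.36079495] 0.40762994080119275
```

View pics/w7.png

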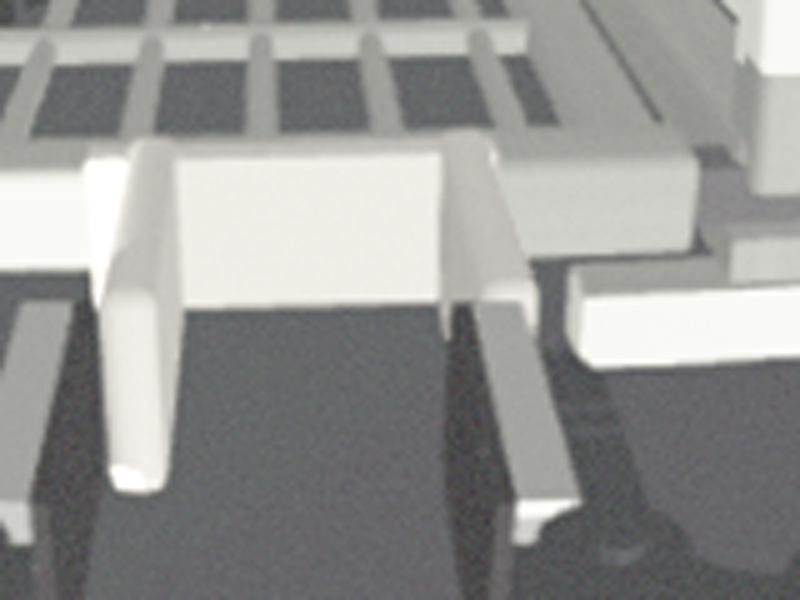

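View pics/s7.png

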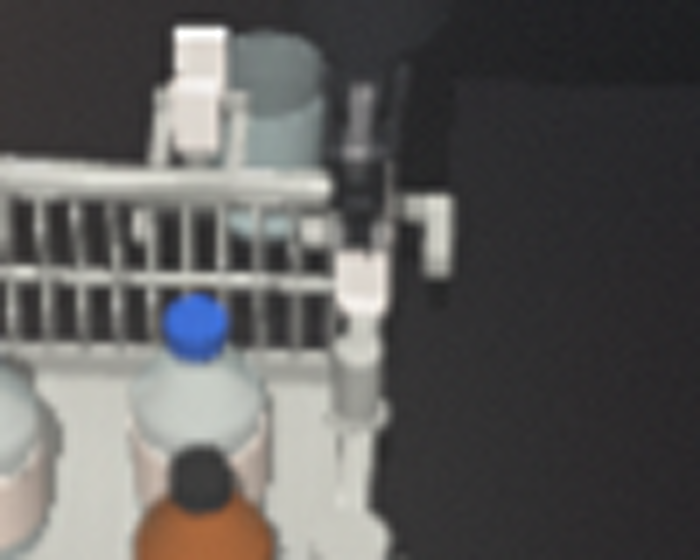

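Run:
```python
from h import *
c=cams.camera("wrist");s=r.observe();t=s["ee_pos"];T=rot(s["orientation"]);print(T.round(3),t)
for b in(0,-.01,-.019,-.03):
  for y in(-.0175,.0175):
    p=t+T@np.array([b,y,-.011]); q=(proj(c,p,True)-[220,200])*5; print(b,y,p.round(4),q.round(0))
for z in(.157,.2):
  for yy in(-.158,-.164,-.196,-.202): print(z,yy,((proj(c,[.5795+.012,.1475+yy,z],True)-[220,200])*5).round(0))
```

```text
[[ 0.01  -0.018 -1.   ]
 [-0.006 -1.     0.017]
 [-1.     0.006 -0.011]] [ 0.58123245 -0.0273762   0.16941873]
0 -0.0175 [ 0.5925 -0.0101  0.1694] [117. 158.]
0 0.0175 [ 0.5919 -0.0451  0.1696] [420. 158.]
-0.01 -0.0175 [ 0.5924 -0.01    0.1794] [109. 193.]
-0.01 0.0175 [ 0.5918 -0.045   0.1796] [427. 193.]
-0.019 -0.0175 [ 0.5923 -0.0099  0.1884] [101. 229.]
-0.019 0.0175 [ 0.5917 -0.0449  0.1886] [435. 229.]
-0.03 -0.0175 [ 0.5922 -0.0099  0.1994] [ 90. 277.]
-0.03 0.0175 [ 0.5916 -0.0449  0.1996] [445. 277.]
0.157 -0.158 [129. 127.]
0.157 -0.164 [178. 126.]
0.157 -0.196 [438. 121.]
0.157 -0.202 [486. 120.]
0.2 -0.158 [ 96. 286.]
0.2 -0.164 [157. 285.]
0.2 -0.196 [482. 278.]
0.2 -0.202 [542. 276.]
```

```bash
python3 -m crank '[{"x":-0.2,"y":0.1,"z":1,"ax":0,"ay":0,"az":0,"hand":5},{"x":-0.2,"y":0.1,"z":3,"ax":-0.3,"ay":-0.6,"az":0,"hand":3},{"x":-0.2,"y":0.1,"z":4,"ax":-0.3,"ay":-0.6,"az":0,"hand":0},{"x":-0.2,"y":0.1,"z":4,"ax":-0.3,"ay":-0.6,"az":0,"hand":0},{"x":-0.2,"y":0.1,"z":4,"ax":-0.3,"ay":-0.6,"az":0,"hand":0},{"x":-0.2,"y":0.1,"z":4,"ax":-0.3,"ay":-0.6,"az":0,"hand":0}]'
python3 - <<'E'
from h import *
s=r.observe();t=s["ee_pos"];T=rot(s["orientation"]);print(T.round(3),t,s["force"],s["width"])
c=cams.camera("wrist"); x0,y0=190,170; i=c["img"][y0:y0+150,x0:x0+200]
g=np.clip((i.astype(float)/255)**.45*255,0,255).astype(np.uint8)
g=cv2.resize(g,None,fx=4,fy=4,interpolation=cv2.INTER_CUBIC)
for b in(0,-.019,-.038):
  for z in(-.011,.011):
    q=(proj(c,t+T@np.array([b,0,z]),True)-[x0,y0])*4; print(b,z,q.round()); cv2.circle(g,tuple(int(v) for v in q),4,(0,0,255),-1)
cv2.imwrite("pics/w8.png",g)
E
```

```text
time: 5.4
ee_pos: [0.5788, -0.0262, 0.2087]
orientation: [-2.24, 0.032, 2.196]
force: [-0.2, -0.5, 0.4]
width: 0.002
[[ 0.02  -0.018 -1.   ]
 [-0.011 -1.     0.017]
 [-1.     0.011 -0.02 ]] [ 0.57878945 -0.02621521  0.2087451 ] [-0.22763025 -0.4500012   0.41689239] 0.00247402618394082
0 -0.011 [335. 247.]
0 0.011 [335. 381.]
-0.019 -0.011 [334. 304.]
-0.019 0.011 [334. 447.]
-0.038 -0.011 [334. 373.]
-0.038 0.011 [334. 526.]
```

View pics/w8.png

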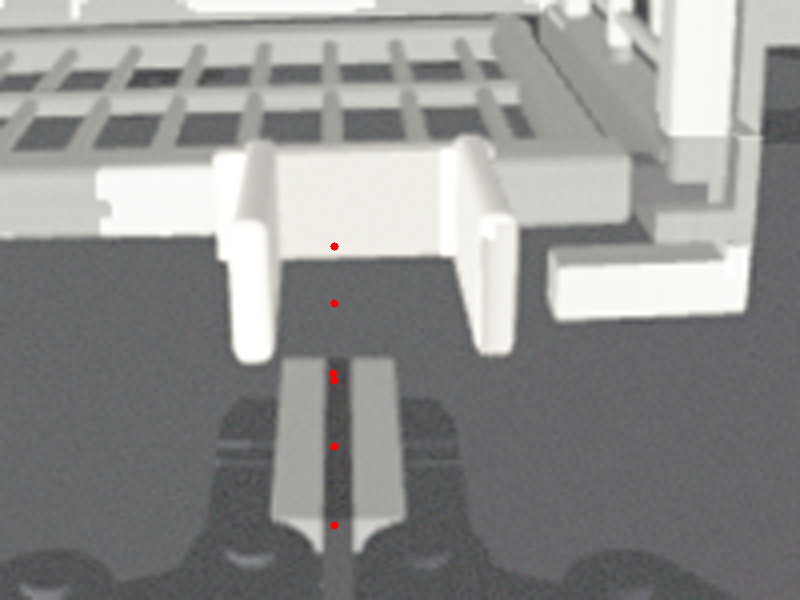

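```bash
python3 -m crank '[{"x":0,"y":0,"z":1,"ax":0.6,"ay":1.15,"az":0,"hand":7},{"x":0,"y":0,"z":1,"ax":0.6,"ay":1.15,"az":0,"hand":7},{"x":0,"y":0,"z":0,"ax":0.6,"ay":1.15,"az":0,"hand":7},{"x":0,"y":0,"z":-2,"ax":0.6,"ay":1.15,"az":0,"hand":7},{"x":0,"y":0,"z":-4,"ax":0.6,"ay":1.15,"az":0,"hand":7},{"x":0,"y":0,"z":-5.2,"ax":0.6,"ay":1.15,"az":0,"hand":7},{"x":0,"y":0,"z":-6.2,"ax":0.6,"ay":1.15,"az":0,"hand":7},{"x":0,"y":0,"z":-7.0,"ax":0.6,"ay":1.15,"az":0,"hand":7},{"x":0,"y":0,"z":-7.0,"ax":0.6,"ay":1.15,"az":0,"hand":7}]'
python3 - <<'E'
from h import *
s=r.observe();t=s["ee_pos"];T=rot(s["orientation"]);print(T.round(3),t,s["force"],s["width"])
c=cams.camera("wrist"); x0,y0=180,170; i=c["img"][y0:y0+150,x0:x0+200]
g=np.clip((i.astype(float)/255)**.45*255,0,255).astype(np.uint8)
g=cv2.resize(g,None,fx=4,fy=4,interpolation=cv2.INTER_CUBIC)
cv2.imwrite("pics/w9.png",g)
E
```

```text
time: 6.35
ee_pos: [0.5782, -0.0261, 0.1375]
orientation: [-2.21, 0.02, 2.216]
force: [-0.0, -1.3, -0.4]
width: 0.821
[[-0.002 -0.017 -1.   ]
 [-0.    -1.     0.017]
 [-1.     0.     0.002]] [ 0.57815621 -0.02608843  0.13745147] [-0.00198843 -1.32267373 -0.44811959] 0.8210902164122936
```

View pics/w9.png

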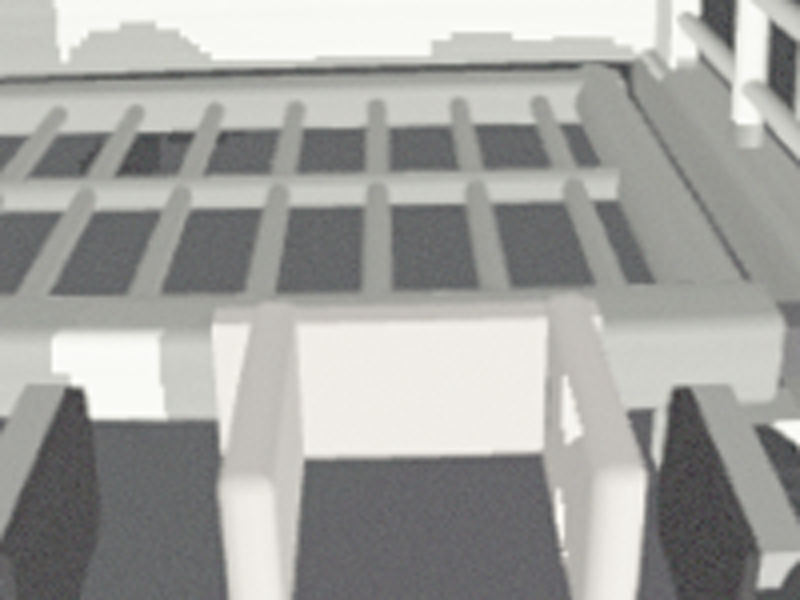

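```bash
python3 -m crank '[{"x":0.1,"y":0,"z":-0.3,"ax":0,"ay":0,"az":0,"hand":5},{"x":0.1,"y":0,"z":-0.3,"ax":0,"ay":0,"az":0,"hand":4},{"x":0.1,"y":0,"z":-0.3,"ax":0,"ay":0,"az":0,"hand":3.5},{"x":0.1,"y":0,"z":-0.3,"ax":0,"ay":0,"az":0,"hand":3.5}]'
python3 - <<'E'
from h import *
s=r.observe();t=s["ee_pos"];T=rot(s["orientation"]);print(t,s["force"],s["width"]*85)
c=cams.camera("wrist"); x0,y0=180,170; i=c["img"][y0:y0+150,x0:x0+200]
g=np.clip((i.astype(float)/255)**.45*255,0,255).astype(np.uint8)
g=cv2.resize(g,None,fx=4,fy=4,interpolation=cv2.INTER_CUBIC)
cv2.imwrite("pics/w10.png",g)
E
```

```text
time: 6.8
ee_pos: [0.5805, -0.0274, 0.1365]
orientation: [-2.215, 0.022, 2.213]
force: [-0.7, -4.9, 5.1]
width: 0.411
[ 0.5805349  -0.0274068   0.13650912] [-0.66238737 -4.91626069  5.05167419] 34.910934596742855
```

View pics/w10.png

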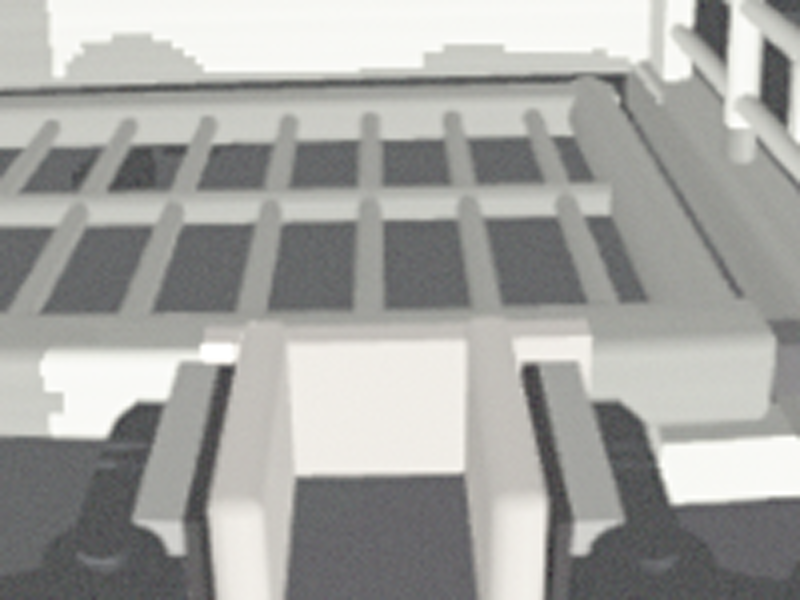

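```bash
python3 -m crank '[{"x":0,"y":0.1,"z":0,"ax":0,"ay":0,"az":0,"hand":2.8},{"x":0,"y":0.1,"z":0,"ax":0,"ay":0,"az":0,"hand":2.8},{"x":0,"y":0.1,"z":0,"ax":0,"ay":0,"az":0,"hand":2.8}]'
python3 - <<'E'
from h import *
s=r.observe();t=s["ee_pos"];T=rot(s["orientation"]);print(T.round(3),t,s["force"],s["width"]*85)
E
```

```text
time: 7.15
ee_pos: [0.5799, -0.0253, 0.1371]
orientation: [-2.215, 0.02, 2.214]
force: [-4.7, 2.8, 6.8]
width: 0.349
[[ 0.001 -0.016 -1.   ]
 [-0.002 -1.     0.016]
 [-1.     0.002 -0.001]] [ 0.5799407  -0.02530335  0.13714408] [-4.6953666   2.81013101  6.81290116] 29.707339717041577
```

```bash
python3 -m crank '[{"x":-0.3,"y":0,"z":-0.1,"ax":0,"ay":0,"az":-1,"hand":2.5},{"x":-0.6,"y":0,"z":-0.1,"ax":0,"ay":0,"az":-2,"hand":2.5},{"x":-1.0,"y":0.05,"z":-0.1,"ax":0,"ay":0,"az":-3.3,"hand":2.5},{"x":-1.4,"y":0.05,"z":-0.1,"ax":0,"ay":0,"az":-4.6,"hand":2.5},{"x":-1.7,"y":0.1,"z":-0.1,"ax":0,"ay":0,"az":-5.5,"hand":2.5},{"x":-1.7,"y":0.1,"z":-0.1,"ax":0,"ay":0,"az":-5.5,"hand":2.5}]'
python3 ov.py wrist .581 .1475 -0.6 0.09 ow11.png 80 130 280 210
```

```text
time: 7.75
ee_pos: [0.5636, -0.0247, 0.1372]
orientation: [-2.169, 0.124, 2.163]
force: [-0.1, -1.3, 6.7]
width: 0.342
```

View pics/ow11.png

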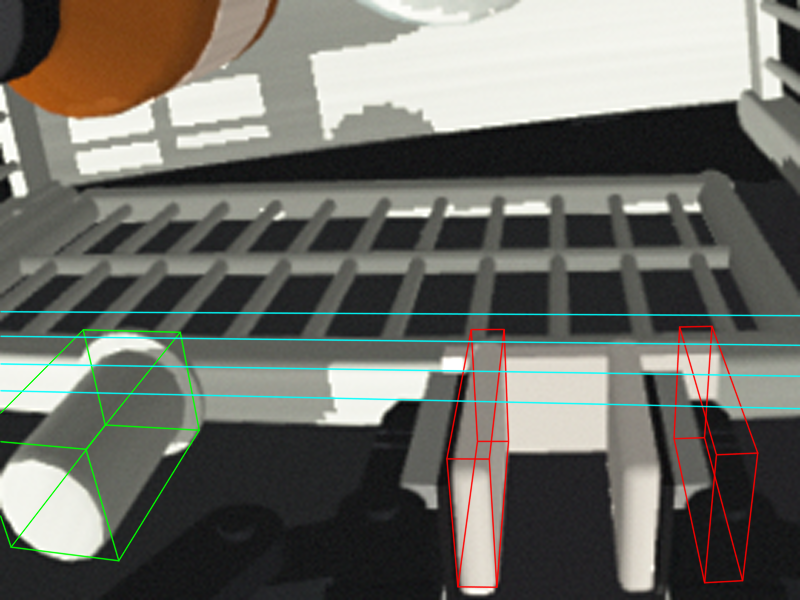

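```bash
python3 -m crank '[{"x":0,"y":0,"z":0,"ax":0,"ay":0,"az":0,"hand":7},{"x":0,"y":0,"z":0,"ax":0,"ay":0,"az":0,"hand":7},{"x":0,"y":0,"z":0,"ax":0,"ay":0,"az":0,"hand":7},{"x":0,"y":0,"z":3,"ax":0,"ay":0,"az":0,"hand":7},{"x":0,"y":0,"z":7,"ax":0,"ay":0,"az":0,"hand":7},{"x":3,"y":-3,"z":8,"ax":0,"ay":0,"az":2,"hand":7},{"x":6,"y":-6.5,"z":8,"ax":0,"ay":0,"az":5.5,"hand":7},{"x":9,"y":-10,"z":8,"ax":0,"ay":0,"az":5.5,"hand":7},{"x":10,"y":-11.4,"z":8,"ax":0,"ay":0,"az":5.5,"hand":7},{"x":10,"y":-11.4,"z":8,"ax":0,"ay":0,"az":5.5,"hand":7}]'
python3 ov.py wrist .581 .1475 -0.6 0.10 ow12.png 80 130 280 210; python3 ov.py top .581 .1475 -0.6 0.1 ot12.png 200 120 160 120
```

```text
time: 8.8
ee_pos: [0.6645, -0.1406, 0.2155]
orientation: [-2.216, 0.021, 2.212]
force: [0.5, 1.0, -0.5]
width: 0.817
```

View pics/ow12.png

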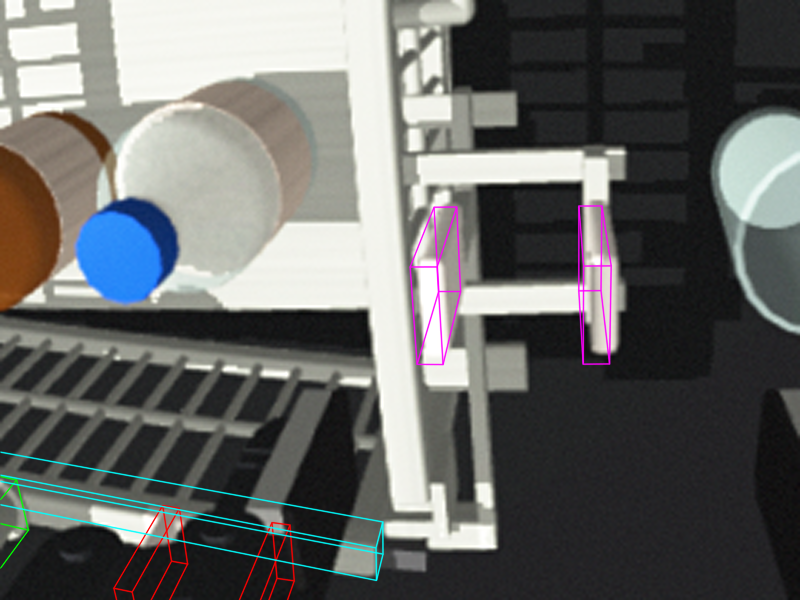

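View pics/ot12.png

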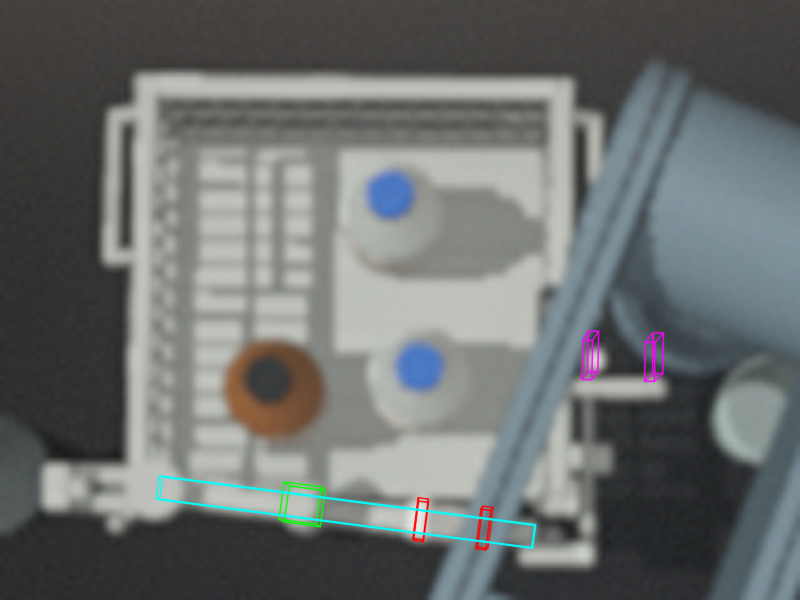

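```bash
python3 -m crank '[{"x":0.05,"y":0.15,"z":-2,"ax":0,"ay":0,"az":0,"hand":7},{"x":0.05,"y":0.15,"z":-4,"ax":0,"ay":0,"az":0,"hand":7},{"x":0.05,"y":0.15,"z":-6,"ax":0,"ay":0,"az":0,"hand":7},{"x":0.05,"y":0.15,"z":-7.2,"ax":0,"ay":0,"az":0,"hand":7},{"x":0.05,"y":0.15,"z":-7.9,"ax":0,"ay":0,"az":0,"hand":7},{"x":0.05,"y":0.15,"z":-7.9,"ax":0,"ay":0,"az":0,"hand":7}]'
python3 ov.py wrist .581 .1475 -0.6 0.10 ow13.png 150 130 280 210
```

```text
time: 9.5
ee_pos: [0.6631, -0.1355, 0.1368]
orientation: [-2.214, 0.016, 2.215]
force: [-0.7, -0.2, 0.4]
width: 0.82
```

View pics/ow13.png

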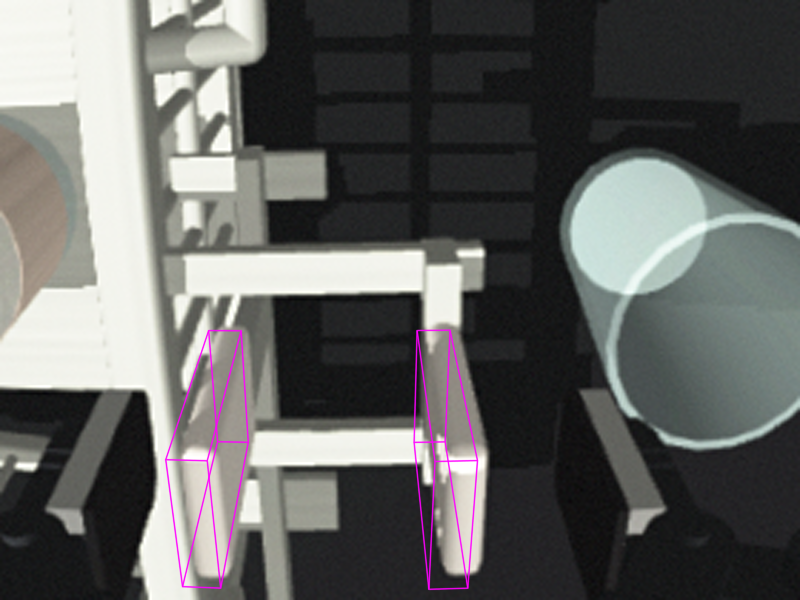

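```bash
python3 -m crank '[{"x":0.2,"y":-0.35,"z":0,"ax":0,"ay":0,"az":0,"hand":6.5},{"x":0.2,"y":-0.35,"z":-0.1,"ax":0,"ay":0,"az":0,"hand":5},{"x":0.2,"y":-0.35,"z":-0.1,"ax":0,"ay":0,"az":0,"hand":3.8},{"x":0.2,"y":-0.35,"z":-0.1,"ax":0,"ay":0,"az":0,"hand":3.5},{"x":0.2,"y":-0.35,"z":-0.1,"ax":0,"ay":0,"az":0,"hand":3.5}]'
python3 ov.py wrist .581 .1475 -0.6 0.10 ow14.png 150 130 280 210
```

```text
time: 10.05
ee_pos: [0.6665, -0.1374, 0.1379]
orientation: [-2.218, 0.014, 2.21]
force: [0.9, 6.7, 3.4]
width: 0.41
```

View pics/ow14.png

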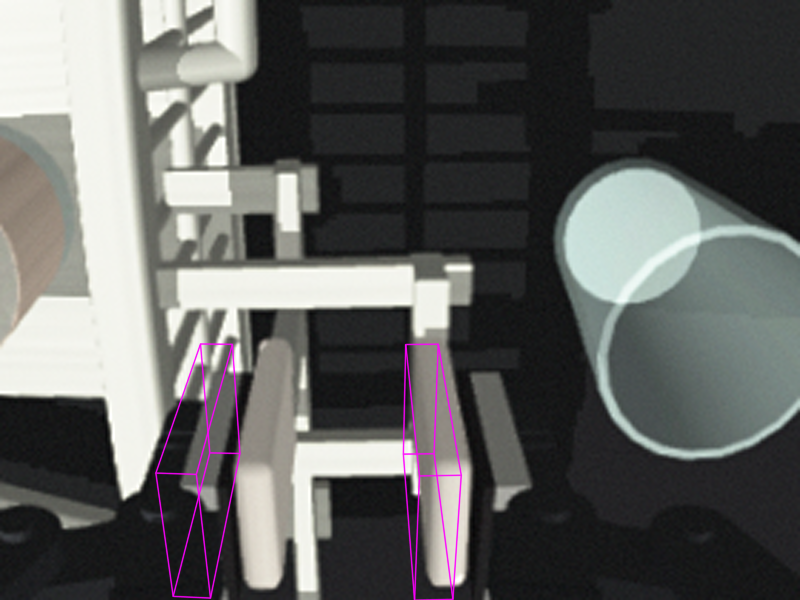

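Well pinched; the moving tab is near its full travel. Squeeze fully and hold for the spring-out.

```bash
python3 -m crank '[{"x":-0.1,"y":-0.1,"z":0,"ax":0,"ay":0,"az":0,"hand":2.5},{"x":-0.1,"y":-0.1,"z":0,"ax":0,"ay":0,"az":0,"hand":2.5},{"x":-0.1,"y":-0.1,"z":0,"ax":0,"ay":0,"az":0,"hand":2.5},{"x":-0.1,"y":-0.1,"z":0,"ax":0,"ay":0,"az":0,"hand":2.5},{"x":-0.1,"y":-0.1,"z":0,"ax":0,"ay":0,"az":0,"hand":2.5},{"x":-0.1,"y":-0.1,"z":0,"ax":0,"ay":0,"az":0,"hand":2.5},{"x":-0.1,"y":-0.1,"z":0,"ax":0,"ay":0,"az":0,"hand":2.5},{"x":-0.1,"y":-0.1,"z":0,"ax":0,"ay":0,"az":0,"hand":2.5},{"x":-0.1,"y":-0.1,"z":0,"ax":0,"ay":0,"az":0,"hand":2.5},{"x":-0.1,"y":-0.1,"z":0,"ax":0,"ay":0,"az":0,"hand":2.5}]'
python3 ov.py top .581 .1475 -0.6 0.35 ot15.png 200 120 160 120; python3 -c "
from h import *
cv2.imwrite('pics/w15.png',cams.camera('wrist')['img'])"
```

```text
time: 11.1
ee_pos: [0.6666, -0.1395, 0.1384]
orientation: [-2.222, 0.015, 2.209]
force: [5.3, -2.5, -0.1]
width: 0.341
```

View pics/ot15.png

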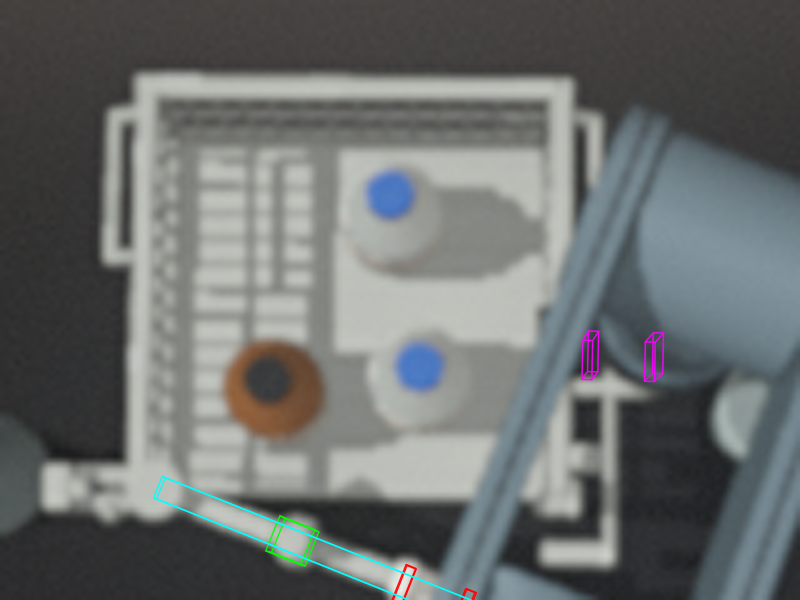

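View pics/w15.png

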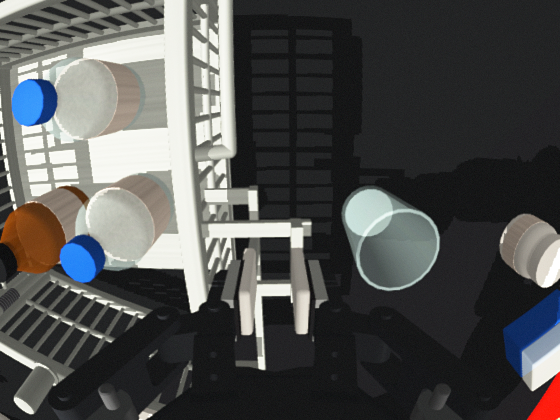

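```bash
python3 -m crank '[{"x":0,"y":0,"z":0,"ax":0,"ay":0,"az":0,"hand":7},{"x":0,"y":0,"z":0,"ax":0,"ay":0,"az":0,"hand":7},{"x":0,"y":0,"z":0,"ax":0,"ay":0,"az":0,"hand":7},{"x":0,"y":0,"z":3,"ax":0,"ay":0,"az":0,"hand":7},{"x":0,"y":0,"z":7,"ax":0,"ay":0,"az":0,"hand":7},{"x":-1,"y":2,"z":9,"ax":0,"ay":0,"az":7,"hand":7},{"x":-3,"y":5,"z":9,"ax":0,"ay":0,"az":14,"hand":7},{"x":-5,"y":8,"z":9,"ax":0,"ay":0,"az":21,"hand":7},{"x":-7,"y":11,"z":9,"ax":0,"ay":0,"az":28,"hand":7},{"x":-9,"y":14,"z":9,"ax":0,"ay":0,"az":35,"hand":7}]'; python3 -c "
from h import *
s=r.observe();print(s['q'],rot(s['orientation']).round(3))"
```

```text
time: 12.2
ee_pos: [0.5755, 0.0011, 0.2288]
orientation: [1.884, 0.583, -1.873]
force: [-0.6, 1.2, -0.4]
width: 0.821
[-0.19416513  0.28499009  1.43357447  0.00354389  1.41825105  0.77457251] [[ 0.005  0.566 -0.824]
 [ 0.003 -0.824 -0.566]
 [-1.     0.001 -0.006]]
```

```bash
python3 -m crank '[{"x":-0.7,"y":1.5,"z":0,"ax":0,"ay":0,"az":7,"hand":6},{"x":-1.4,"y":3,"z":0,"ax":0,"ay":0,"az":14,"hand":6},{"x":-2,"y":5,"z":0,"ax":0,"ay":0,"az":21,"hand":6},{"x":-2.6,"y":6.2,"z":0,"ax":0,"ay":0,"az":28,"hand":6},{"x":-2.6,"y":6.2,"z":0,"ax":0,"ay":0,"az":35,"hand":6},{"x":-2.6,"y":6.2,"z":-1,"ax":0,"ay":0,"az":35,"hand":6},{"x":-2.6,"y":6.2,"z":-1,"ax":0,"ay":0,"az":35,"hand":6}]'; python3 -c "
from h import *
s=r.observe();print(s['q'],rot(s['orientation']).round(3))
n='wrist'
c=cams.camera(n)
for d in spotter.place_of(n,'knob')[:2]: print(d['xy'],d['conf'],atz(c,d['xy'],.183,True))
n='top'
c=cams.camera(n)
for d in spotter.place_of(n,'knob')[:2]: print(d['xy'],d['conf'],atz(c,d['xy'],.183))
"
python3 ov.py wrist .581 .1475 -0.6 0.35 ow16.png 0 0 560 420; python3 ov.py top .581 .1475 -0.6 0.35 ot16.png 200 150 160 120
```

```text
time: 12.9
ee_pos: [0.5486, 0.0628, 0.2174]
orientation: [1.475, 1.02, -1.469]
force: [-0.6, -1.1, -0.5]
width: 0.697
[-0.09162659  0.25199662  1.50584798  0.00521089  1.38358496  0.26969311] [[ 0.001  0.935 -0.354]
 [ 0.005 -0.354 -0.935]
 [-1.    -0.001 -0.005]]
[273.4, 225.0] 0.75 [0.54856277 0.06430416 0.183     ]
```

View pics/ow16.png

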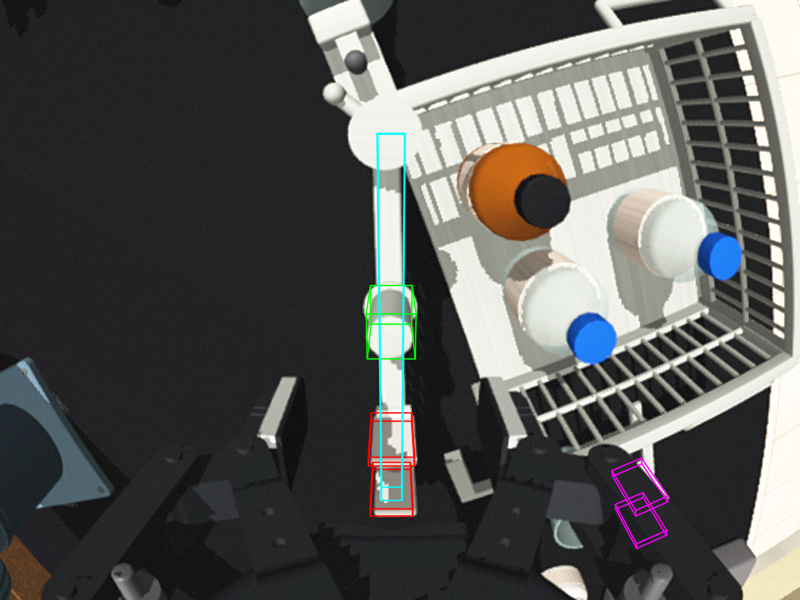

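View pics/ot16.png

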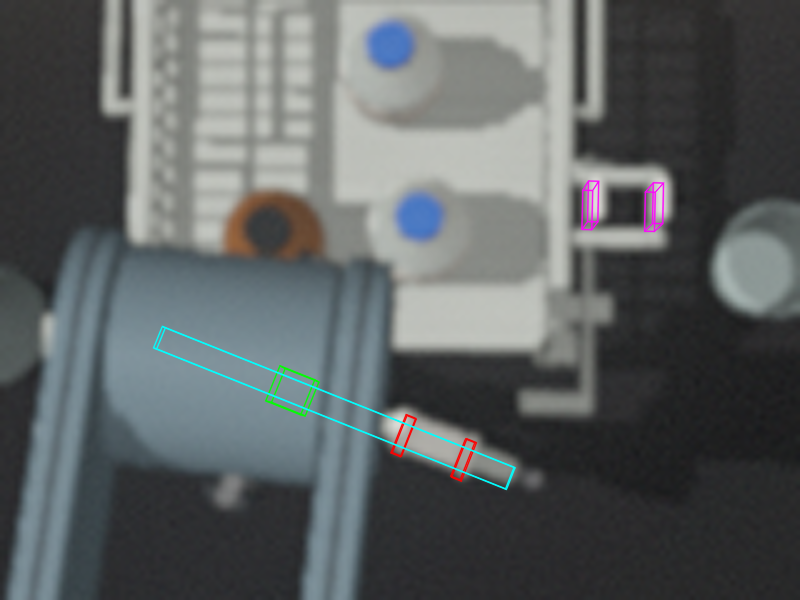

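```bash
python3 -m crank '[{"x":0,"y":0.1,"z":-2,"ax":0,"ay":0,"az":0,"hand":6},{"x":0,"y":0.1,"z":-4,"ax":0,"ay":0,"az":0,"hand":6},{"x":0,"y":0.1,"z":-6,"ax":0,"ay":0,"az":0,"hand":6},{"x":0,"y":0.1,"z":-7.2,"ax":0,"ay":0,"az":0,"hand":6},{"x":0,"y":0.1,"z":-7.8,"ax":0,"ay":0,"az":0,"hand":6},{"x":0,"y":0.1,"z":-7.8,"ax":0,"ay":0,"az":0,"hand":4},{"x":0,"y":0.1,"z":-7.8,"ax":0,"ay":0,"az":0,"hand":3}]'
python3 ov.py wrist .581 .1475 -0.6 0.35 ow17.png 130 130 280 210
```

```text
time: 13.9
ee_pos: [0.5503, 0.0637, 0.1417]
orientation: [1.475, 1.019, -1.464]
force: [0.6, -0.4, 0.3]
width: 0.376
```

View pics/ow17.png

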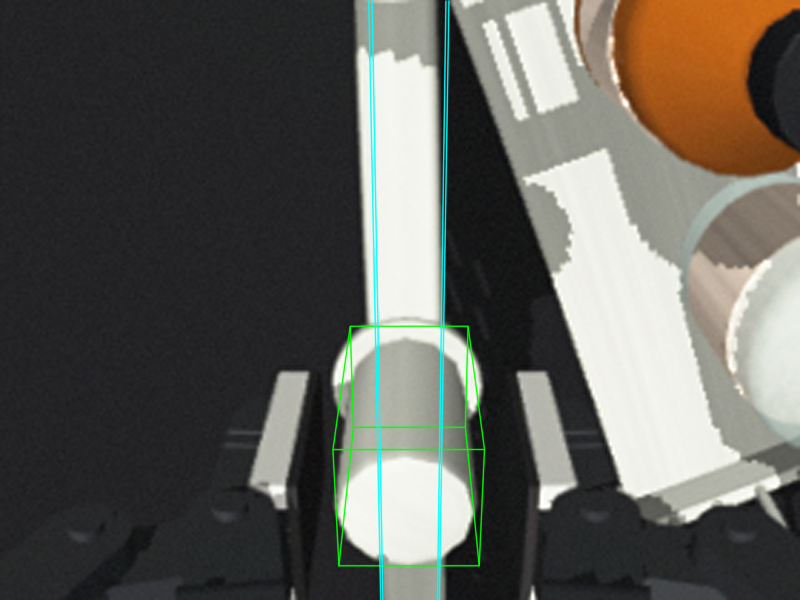

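```bash
python3 -m crank '[{"x":-0.1,"y":0,"z":-0.2,"ax":0,"ay":0,"az":0,"hand":1.8},{"x":-0.1,"y":0,"z":-0.2,"ax":0,"ay":0,"az":0,"hand":1.5},{"x":-0.1,"y":0,"z":-0.2,"ax":0,"ay":0,"az":0,"hand":1.5},{"x":-0.1,"y":0,"z":-0.2,"ax":0,"ay":0,"az":0,"hand":1.5}]'
python3 - <<'E'
from h import *
s=r.observe();t=s["ee_pos"];T=rot(s["orientation"]);print(T.round(3),t,s["force"],s["width"]*85)
H=np.array([.581,.1475]);d=t[:2]-H;print(np.hypot(*d),"theta",np.arctan2(-d[0],-d[1])-.0105)
th0=np.arctan2(-d[0],-d[1])
for a in np.arange(0,1.35,.12):
    p=H+.09*np.array([-np.sin(th0+a),-np.cos(th0+a)]); print(round(a,2),round(th0+a-.0105,2),((p-t[:2])*100).round(2),"az",-round(np.degrees(a),1))
E
```

```text
time: 14.35
ee_pos: [0.5505, 0.0637, 0.1416]
orientation: [1.477, 1.016, -1.461]
force: [-0.1, -0.1, 6.2]
width: 0.239
[[ 0.008  0.936 -0.352]
 [ 0.005 -0.352 -0.936]
 [-1.     0.006 -0.007]] [0.55052283 0.06367772 0.14160601] [-0.08019681 -0.09510211  6.15224064] 20.30128051347516
0.08919098899903007 theta 0.33823239283516005
0.0 0.34 [-0.03 -0.08] az -0.0
0.12 0.46 [-1.02  0.35] az -6.9
0.24 0.58 [-1.95  0.9 ] az -13.8
0.36 0.7 [-2.81  1.55] az -20.6
0.48 0.82 [-3.59  2.3 ] az -27.5
0.6 0.94 [-4.27  3.14] az -34.4
0.72 1.06 [-4.84  4.05] az -41.3
0.84 1.18 [-5.3   5.03] az -48.1
0.96 1.3 [-5.64  6.05] az -55.0
1.08 1.42 [-5.86  7.11] az -61.9
1.2 1.54 [-5.95  8.18] az -68.8
1.32 1.66 [-5.91  9.26] az -75.6
```

```bash
python3 -m crank '[{"x":-0.5,"y":0.15,"z":0,"ax":0,"ay":0,"az":-3.4,"hand":1.3},{"x":-1.02,"y":0.38,"z":0,"ax":0,"ay":0,"az":-6.9,"hand":1.3},{"x":-1.5,"y":0.65,"z":0,"ax":0,"ay":0,"az":-10.3,"hand":1.3},{"x":-1.95,"y":0.93,"z":0,"ax":0,"ay":0,"az":-13.8,"hand":1.3},{"x":-2.4,"y":1.25,"z":0,"ax":0,"ay":0,"az":-17.2,"hand":1.3},{"x":-2.81,"y":1.58,"z":0,"ax":0,"ay":0,"az":-20.6,"hand":1.3},{"x":-3.22,"y":1.95,"z":0,"ax":0,"ay":0,"az":-24,"hand":1.3},{"x":-3.6,"y":2.33,"z":0,"ax":0,"ay":0,"az":-27.5,"hand":1.3},{"x":-3.95,"y":2.75,"z":0,"ax":0,"ay":0,"az":-31,"hand":1.3},{"x":-4.28,"y":3.16,"z":0,"ax":0,"ay":0,"az":-34.4,"hand":1.3}]'
cat > st.py <<'E'
from h import *
s=r.observe();t=s["ee_pos"];T=rot(s["orientation"]);print(T.round(3),t,s["force"],s["width"]*85,s["q"].round(2))
H=np.array([.581,.1475]);d=t[:2]-H;th0=np.arctan2(-d[0],-d[1]);print(np.hypot(*d),"theta",th0-.0105)
for a in np.arange(0,1.65-th0,.06):
    p=H+.0895*np.array([-np.sin(th0+a),-np.cos(th0+a)]); print(round(a,2),round(th0+a-.0105,2),((p-t[:2])*100).round(2),"az",-round(np.degrees(a),1))
E
python3 st.py
```

```text
time: 15.35
ee_pos: [0.5077, 0.094, 0.1416]
orientation: [1.88, 0.582, -1.864]
force: [0.4, -4.3, -2.1]
width: 0.241
[[ 0.009  0.571 -0.821]
 [-0.003 -0.821 -0.571]
 [-1.     0.008 -0.006]] [0.50767305 0.09397956 0.14163663] [ 0.38601939 -4.30441312 -2.06599165] 20.474201411020136 [-0.03  0.24  1.71 -0.    1.18  0.93]
0.09078148829116461 theta 0.9297918045296294
0.0 0.93 [0.1  0.08] az -0.0
0.06 0.99 [-0.2   0.52] az -3.4
0.12 1.05 [-0.48  0.98] az -6.9
0.18 1.11 [-0.72  1.46] az -10.3
0.24 1.17 [-0.94  1.95] az -13.8
0.3 1.23 [-1.13  2.45] az -17.2
0.36 1.29 [-1.29  2.96] az -20.6
0.42 1.35 [-1.42  3.48] az -24.1
0.48 1.41 [-1.52  4.01] az -27.5
0.54 1.47 [-1.58  4.54] az -30.9
0.6 1.53 [-1.61  5.08] az -34.4
0.66 1.59 [-1.61  5.62] az -37.8
```

```bash
python3 -m crank '[{"x":-0.25,"y":0.52,"z":0,"ax":0,"ay":0,"az":-3.4,"hand":1.3},{"x":-0.52,"y":0.98,"z":0,"ax":0,"ay":0,"az":-6.9,"hand":1.3},{"x":-0.8,"y":1.5,"z":0,"ax":0,"ay":0,"az":-10.3,"hand":1.3},{"x":-1.0,"y":2.0,"z":0,"ax":0,"ay":0,"az":-13.8,"hand":1.3},{"x":-1.2,"y":2.5,"z":0,"ax":0,"ay":0,"az":-17.2,"hand":1.3},{"x":-1.35,"y":3.0,"z":0,"ax":0,"ay":0,"az":-20.6,"hand":1.3},{"x":-1.47,"y":3.5,"z":0,"ax":0,"ay":0,"az":-24,"hand":1.3},{"x":-1.57,"y":4.0,"z":0,"ax":0,"ay":0,"az":-27.5,"hand":1.3},{"x":-1.63,"y":4.55,"z":0,"ax":0,"ay":0,"az":-31,"hand":1.3},{"x":-1.66,"y":5.1,"z":0,"ax":0,"ay":0,"az":-34.4,"hand":1.3}]'
python3 st.py
```

```text
time: 16.35
ee_pos: [0.4894, 0.1441, 0.1416]
orientation: [2.217, -0.005, -2.211]
force: [-4.5, -3.6, 0.5]
width: 0.234
[[ 0.003  0.005 -1.   ]
 [-0.01  -1.    -0.005]
 [-1.     0.01  -0.003]] [0.48941039 0.14411326 0.14163282] [-4.52830963 -3.57860548  0.45406444] 19.85832317901768 [ 0.08  0.24  1.72 -0.01  1.18  1.64]
0.09165220924300842 theta 1.5233358091868108
0.0 1.52 [0.22 0.01] az -0.0
0.06 1.58 [0.21 0.54] az -3.4
```

```bash
python3 -m crank '[{"x":0.1,"y":0.3,"z":0,"ax":0,"ay":0,"az":-1.5,"hand":1.3},{"x":0.1,"y":0.45,"z":0,"ax":0,"ay":0,"az":-2,"hand":1.3},{"x":0.1,"y":0.45,"z":0,"ax":0,"ay":0,"az":-2,"hand":1.3},{"x":0.1,"y":0.45,"z":0,"ax":0,"ay":0,"az":-2,"hand":1.3}]'
python3 st.py; python3 ov.py top .581 .1475 -0.6 1.57 ot18.png 190 150 190 143;python3 ov.py wrist .581 .1475 -0.6 1.57 ow18.png 0 0 560 420; python3 ov.py side .581 .1475 -0.6 1.57 os18.png 200 130 220 165
```

```text
time: 16.75
ee_pos: [0.4892, 0.1476, 0.1417]
orientation: [-2.213, 0.046, 2.211]
force: [-3.4, -5.4, 0.6]
width: 0.238
[[ 0.001 -0.03  -1.   ]
 [-0.012 -0.999  0.03 ]
 [-1.     0.012 -0.001]] [0.48923888 0.1475525  0.14165053] [-3.3965704  -5.36189419  0.55360186] 20.198340867618136 [ 0.08  0.24  1.71 -0.01  1.19  1.69]
0.09176113658530537 theta 1.5608685131303746
0.0 1.56 [ 0.23 -0.  ] az -0.0
0.06 1.62 [0.24 0.54] az -3.4
```

View pics/ot18.png

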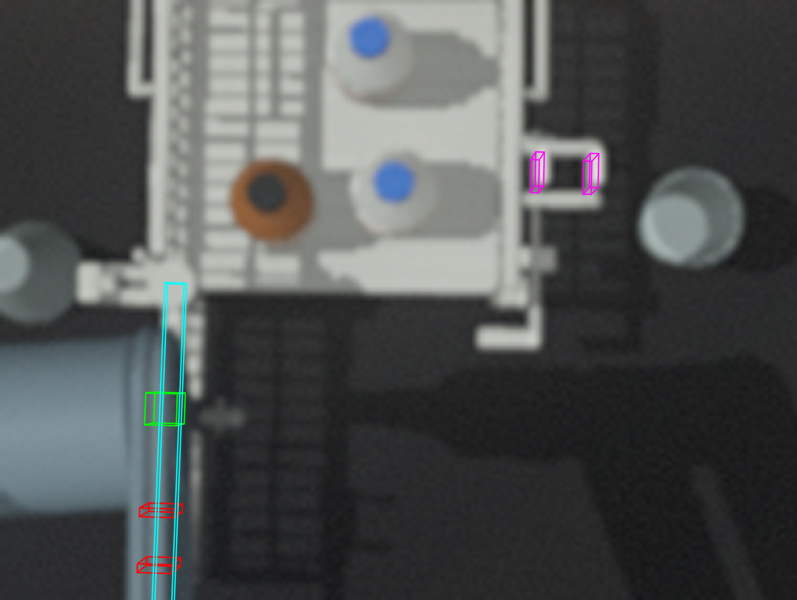

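View pics/ow18.png

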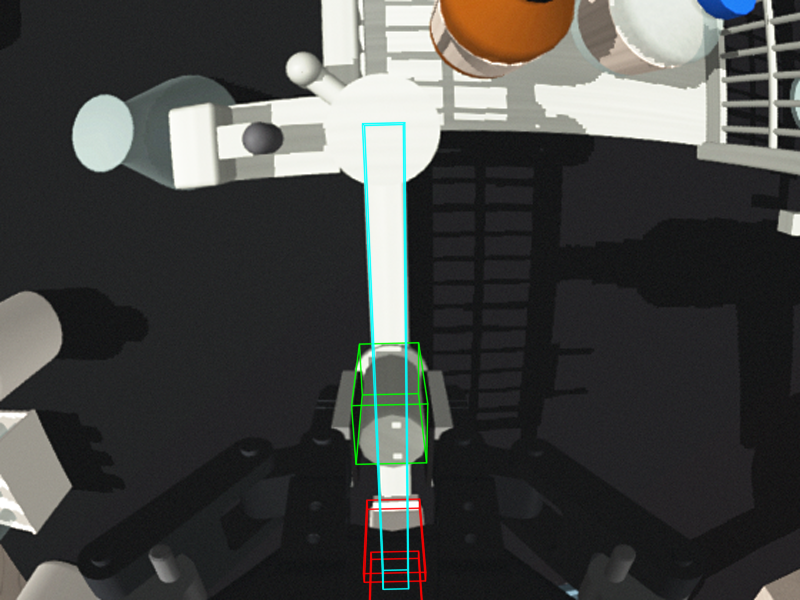

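View pics/os18.png

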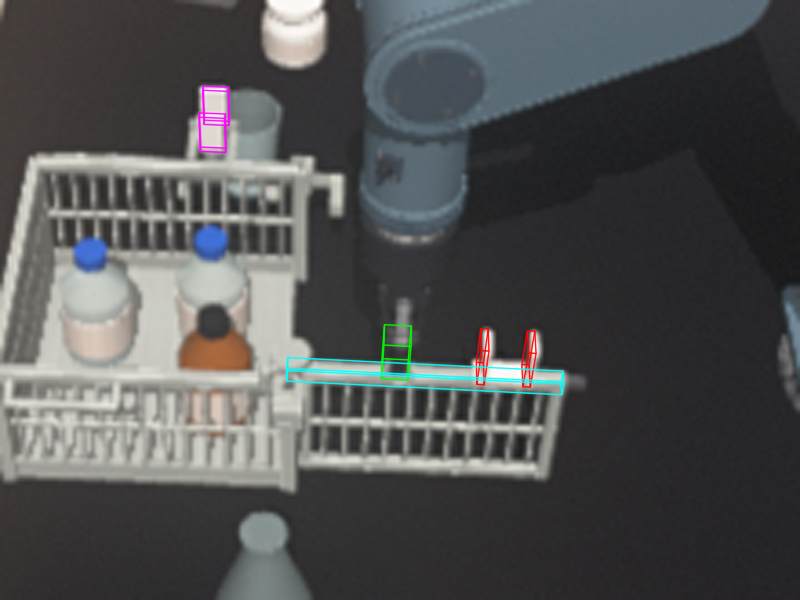

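```bash
python3 - <<'E'
from h import *
c=cams.camera("top");print(r.observe()["force"])
# tote back rail & right side rail edges: subpixel along profiles
g=cv2.cvtColor(c["img"],cv2.COLOR_BGR2GRAY).astype(float)
P=[]
for u in range(232,312,4):
    p=g[128:140,u]; d=np.diff(p); k=d.argmax(); 
    w=np.clip(d[max(k-2,0):k+3],0,None); v=128+.5+(w*np.arange(max(k-2,0),max(k-2,0)+len(w))).sum()/w.sum()
    P.append(atz(c,(u,v),.157)[:2])
P=np.array(P);a=np.polyfit(P[:,1],P[:,0],1);print("back rail yaw",-np.degrees(np.arctan(a[0])),(P[:,0]-np.polyval(a,P[:,1])).std())
for lo,hi,rows,sg in((220,236,range(142,200,4),1),(308,322,range(146,168,3),-1)):
    P=[]
    for v in rows:
        d=sg*np.diff(g[v,lo:hi]);k=d.argmax();i0=max(k-2,0);w=np.clip(d[i0:k+3],0,None)
        P.append(atz(c,(lo+.5+(w*np.arange(i0,i0+len(w))).sum()/w.sum(),v),.157)[:2])
    P=np.array(P);a=np.polyfit(P[:,0],P[:,1],1);print("side yaw",np.degrees(np.arctan(a[0])),(P[:,1]-np.polyval(a,P[:,0])).std(),P.mean(0))
E
python3 - <<'E'
import cv2;i=cv2.imread('pics/ow18.png')
E
```

```text
[-4.54128844 -4.6166717   0.16112262]
back rail yaw 0.12668248702828905 0.00038743836298460883
side yaw 4.760281479293682 0.005918268157710142 [0.72483287 0.17252996]
side yaw 0.8647466287290906 0.00012779642986371592 [ 0.77107227 -0.10175539]
```

Run:
```python
from h import *
s=r.observe();print(s["time"],s["ee_pos"],s["force"],s["width"]*85,s["joint_vel"].round(4))
a=cv2.imread("pics/top0.png");b=cams.camera("top")["img"]
d=cv2.absdiff(a,b).max(2)
for n,(u,v) in dict(b0=(255,197),b1=(279,160),b2=(285,195),beaker=(355,202),flask=(194,214),tip=(453,266),jar=(420,217),wash=(136,256)).items(): print(n,d[v-6:v+7,u-6:u+7].mean())
print(order.hand_in())
```

```text
16.95 [0.48923866 0.14755039 0.14163721] [-4.54128844 -4.6166717   0.16112262] 19.616004162722955 [-0.0004 -0.0007  0.0006  0.0006  0.0009  0.0009]
b0 1.9053254437869822
b1 1.2189349112426036
b2 1.2544378698224852
beaker 1.3727810650887573
flask 1.5502958579881656
tip 0.863905325443787
jar 0.6449704142011834
wash 1.1893491124260356
the job is handed in; nothing more can be done
None
```

The gate is open square to the tote's front and the fingers are still holding it by the knob. I handed the job in at 17.0 s.

**What I did:**
- I squeezed the main catch fully and drew the gate out to about 0.09 rad while still squeezing. When I let go, the gate rested on its safety catch at 0.10.
- I squeezed the safety catch, and the gate sprang free to about 0.34.
- I gripped the knob and swung the gate past the click of its stay.

**Last checks:**
- **Gate angle:** about 1.56 to 1.57 rad from the tool pose, give or take 0.02, and the picture overlays agree. My two estimates of the tote's direction differ by about 0.7° (-0.6° from the gate fit, +0.1° from the back rail). One side-rail reading was bad and I discarded it.
- **Hold:** the arm is at rest, with the knob gripped at about 20 mm opening and roughly 6.5 N at the tool.
- **Bottles, glassware and boxes:** all eight look unchanged in the top picture compared with the start.

**What disagreed:** the fingertips reach about 33 mm less far than the reported tool point. Because of that, my first attempt on the main catch rested a finger on top of its moving tab, at about 13 N. I lifted off, checked the pictures, and worked lower from then on.

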